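# Shut down the bench torch gas at the manifold

### The job

On the brass gas manifold, turn the tap with the flat wing handle clockwise until you feel it come onto its seat, nip it up finger-tight without forcing it, and let go so that it stays shut; do not brush the round knobs or the gauge beside it. Then swing the long supply lever at the end of the manifold clockwise, the full quarter turn to its stop, so that it stands right across the pipe. Leave everything else on the bench where it is.

Things in the scene. Friction and masses are not known exactly. Their poses are not given: they have to be found in the camera images.
- wing_grip (a point): The winged tap, left open: an upright flat black wing handle 42 mm long, 10 thick, 26 high on a brass tap. This point: on the axis, 102 mm above the bench (42 above the bar), 11 mm below the wing's top edge, 15 above its lower edge; below that a 24 mm hub (7 high), then the bonnet, 33 mm across. x runs along the wing, y across its thickness, z up. Clockwise from above shuts it.
- wing_top (a point): Middle of the wing's top edge. Feel: running it takes 0.08 N m either way; after 0.2 to 1.15 rad (unknown, nothing shows it) it meets a soft seat; from there the torque climbs about 2.8 N m per rad. Finger-tight is about 0.34 N m on the handle: under 0.25 it leaks, over 0.45 the seat is crushed. Keep it so half a second, then let go: the packing holds it shut after a little springback.
- manifold: Gas manifold, fixed: a brass bar 36 mm wide, 300 long (along y), top 60 mm above the bench, on a 70 x 350 mm foot plate. Origin: on the bench under the middle of the bar; x points away from the robot at yaw 0, y along the bar to the supply end. Nipples 28 mm long on its +x side; the copper supply pipe (15 mm) leaves the +y end 43 mm up and turns down into the bench at y = 345 mm.
- supply (a joint): The supply lever's turn: 0 = open, along the pipe, pointing away from the bar (along the manifold's +y); grows clockwise seen from above; 1.571 = shut, at its stop, across the pipe (pointing along the manifold's +x). Starts between 0 and 0.15. Turning takes about 0.2 N m; it stays where it is left.
- supply_pivot (a point): The lever's turning axis (vertical), at the height of the lever's middle, 83 mm above the bench, 190 mm from the manifold's origin along +y. Axes as the manifold's. Does not move.
- supply_grip (a point): The middle of the supply lever's black sleeve, 72.5 mm from the pivot. The sleeve is 65 mm long (40 to 105 mm from the pivot), 18 mm wide, 14 mm high (76 to 90 mm above the bench), free underneath down to the pipe's top at 51 mm. y runs along the lever away from the pivot, z up.
- round0: Brass tap with a round fluted black knob, neighbour of the winged tap (four round taps and the winged one share five places 54 mm apart along the bar, in any order). Bonnet 33 mm across, 19 high; knob 31 mm across, its top 44 mm above the origin. Origin: on the axis, on top of the bar. Not to be touched.
- round1: Brass tap with a round fluted black knob, neighbour of the winged tap (four round taps and the winged one share five places 54 mm apart along the bar, in any order). Bonnet 33 mm across, 19 high; knob 31 mm across, its top 44 mm above the origin. Origin: on the axis, on top of the bar. Not to be touched.
- round2: Brass tap with a round fluted black knob, neighbour of the winged tap (four round taps and the winged one share five places 54 mm apart along the bar, in any order). Bonnet 33 mm across, 19 high; knob 31 mm across, its top 44 mm above the origin. Origin: on the axis, on top of the bar. Not to be touched.
- round3: Brass tap with a round fluted black knob, neighbour of the winged tap (four round taps and the winged one share five places 54 mm apart along the bar, in any order). Bonnet 33 mm across, 19 high; knob 31 mm across, its top 44 mm above the origin. Origin: on the axis, on top of the bar. Not to be touched.
- gauge: Pressure gauge on the bar's -y end, 171 mm from the manifold's origin: round steel case 44 mm across, tipped towards the robot, its top about 95 mm above the bench. Origin: on its stem, 43 mm above the bench. Not to be touched.
- striker: Flint striker of bent steel wire, 78 mm long, 82 mm wide, 12 mm high, loose on the bench in front of the manifold. Origin: between its two ends, on the bench.
- pliers: Pliers, 130 mm long, 55 mm wide, 12 mm high, loose on the bench in front of the manifold. Origin: near the joint, on the bench.
- flux: Flux jar, 52 mm across, 55 mm high, loose, behind the manifold. Origin: centre of its foot.
- waxring: Ring of carving wax, 38 mm across, 22 mm high, loose, behind the manifold. Origin: centre of its underside.
- clamp: Wooden ring clamp, 110 x 30 x 18 mm, loose, behind the manifold. Origin: centre of its underside.
- brush: Brush, 170 mm long, loose, near the robot. Origin: middle, underside.
- dish: Small white bowl, 70 mm across, 22 mm high, loose, behind the manifold. Origin: centre of its foot.

How it is judged:
By the outcome, as a careful person would: the job done as asked, in the order asked, and still so for the second after the job is handed in, with the robot touching nothing.
It also fails if it takes over 64 s, if anything falls off the work surface, if the arm or the gripper's body presses on something with over 40 N, if the wrist force passes 120 N, or if a joint passes its speed limit or range.

### The arm

A 6-joint arm with a two-finger parallel gripper is mounted at the origin on the work surface. World frame = base frame: x ahead of the robot, y to its left, z up, the work surface at z = 0. Lengths are in m, angles in degrees, forces in N, time in s.
With the tool pointing down it reaches from about 0.35 to 0.875 m from the base axis. Payload 4.2 kg.
Tool frame: the origin (TCP) lies on the centre line of the jaws, within the pads' length; the fingertips stand 11 mm ahead of it and the grasp point (between the pads) lies 8 mm behind it; z points along the fingers, y is the line along which they close (so a half turn about z gives the same grasp; the last joint's range is limited). The gripper opens to 87 mm and grips with 3 to 60 N. Pads are 19 mm wide; open, the fingers measure 117 mm over their backs; the gripper's body (75 mm by 190 mm) begins 51 mm behind the grasp point.
Start: joints at [-53.251, 22.042, 0.453, 0, -68.411, -14.817], TCP at [0.233, -0.58, 0.234] pointing down, gripper open.
Joint ranges: [-179.83, 179.83], [-69.29, 118.12], [-61.27, 80.66], [-181.25, 117.63], [-171.15, -9.14], [-177.46, 177.46]. Speed limits (degrees/s): [159.86, 159.86, 180, 180, 180, 180].

### API

Orientations are given as a 3x3 rotation matrix whose columns are the frame's x, y, z axes.
In Python, from station import r gives the robot as it stands.
- The arm moves only by the tool servo_tool, never from a script. Its argument "commands" is a list that holds one entry, the list of rows, each a list of 7 numbers: the closure, from 0 (fully open) to 1 (shut), then the shift along the tool's x, y, z in mm, then the turn, a rotation vector about the tool's x, y, z in rad. In form: [[[claw, x, y, z, ax, ay, az], ...]]. A call has exactly 5 rows; each row is the pose to reach, as a shift and turn from the pose commanded when the call began, along the tool's axes at that moment; what a row does not reach only later rows make up. A row lasts 1/10 s, in which the tool goes at most 50 mm and 8.59 degrees, less where a joint would pass 70% of its speed; a pose out of reach is approached as far as the arm can. A call with a gripper value outside its range is refused whole. The fingers move at their own pace and stop on an object; the grip force is fixed at half the most. Time passes only in rows, so rows that repeat a pose let the fingers close, or fill a call up. It gives the time, the measured TCP pose, the force, the opening and the grip force at its end, in the units of the state.
- r.sense(): the state, without advancing time (a new reading comes with each control period).
- r.capture(name): name is "scene" or "top" or "wrist"; returns a dict with "pixels" (420x560x3 uint8, red, green, blue), "camera_matrix" (3x3 intrinsics, pixels), "R" (3x3) and "t" (3): a world point X has camera coordinates R X + t. Camera axes: x right, y down, z forward; pixel columns grow to the right and rows downward; lengths in m; the calibration is good to about 2 mm. The wrist camera is an equidistant fisheye: a pixel r from the principal point sees the ray r / f radians off the axis. A picture is of the moment at which its call begins. There is no depth.
- r.finish_job(): hands the job in; it is judged then, once.
The state is a dict: "time_s": time; "joints": joint angles; "joint_velocities": joint speeds; "effort": joint torques, N m; "tcp_pos": TCP position; "ee_rot": TCP orientation; "wrist_force": force on the tool from outside, world axes, zero at the start; "moment": the same for the moment, N m; "gripper_width": opening from 0.0 (shut) to 1.0 (fully open); "gripper_force": force on a finger pad.
Only numpy, scipy, OpenCV 4.12 (cv2) and the standard library are available. Lean on these libraries where they do the work, as an engineer would, in place of code of your own. Each camera call takes 0.05 s, during which the arm holds its last target. There are 200 camera calls.

## Working session

There is one attempt and no reset: what is moved stays moved. The work goes in short steps, Python scripts to look and compute and a tool call to move; the robot and the scene stay as the last step left them, time stands still between calls to the robot, and variables do not carry over. Pictures are saved under pics/ and viewed, at most 10 in all, crops included, and the job is handed in when it is done.

Besides the shell and the picture viewer there is one more tool, called after ">>>" by a JSON object that holds its "method" and its "body". servo_tool: Moves the arm, as the interface text tells. Its arguments: {"type":"object","properties":{"commands":{"type":"array","items":{"type":"array","items":{"type":"array","items":{"type":"number"}}}}},"required":["commands"]}

```bash
mkdir -p pics; python3 - <<'E'
from station import r
import cv2,json,pickle
d={}
for n in ["scene","top"]:
    c=r.capture(n); d[n]=c
    cv2.imwrite(f"pics/{n}0.png",cv2.cvtColor(c["pixels"],cv2.COLOR_RGB2BGR))
    print(n,c["camera_matrix"],c["R"],c["t"])
pickle.dump(d,open("c0.pkl","wb"))
print(r.sense())
E
```

```text
scene [[513.65584714   0.         285.67059246]
 [  0.         513.65584714 210.45840229]
 [  0.           0.           1.        ]] [[ 0.6437617   0.76521654  0.00381105]
 [ 0.55073751 -0.45985548 -0.69657816]
 [-0.5312806   0.45052923 -0.71747079]] [-0.3400176  -0.19621748  1.33953594]
top [[505.12465455   0.         279.1229845 ]
 [  0.         505.12465455 204.31759574]
 [  0.           0.           1.        ]] [[ 1.11203275e-01 -9.93797290e-01  8.81570695e-04]
 [-9.73766830e-01 -1.09139039e-01 -1.99666801e-01]
 [ 1.98524539e-01  2.13451579e-02 -9.79863456e-01]] [-0.04993893  0.52265767  0.98609789]
{'time_s': 0.1, 'joints': array([-5.32512002e+01,  2.20875474e+01,  3.86348448e-01, -2.48624803e-02,
       -6.84099842e+01, -1.48195696e+01]), 'joint_velocities': array([ 0.05006033, -0.01729075,  0.22077883,  0.08160841,  0.02950675,
       -0.00888999]), 'effort': array([-2.43353279e-04, -3.91690814e+01,  1.87933445e+01,  4.23194736e+00,
        1.34401731e-02, -7.62515538e-05]), 'tcp_pos': array([ 0.23326429, -0.57927974,  0.23254897]), 'ee_rot': array([[-9.27705569e-01, -3.73311767e-01, -8.37701724e-04],
       [-3.73312692e-01,  9.27703836e-01,  1.79624917e-03],
       [ 1.06578150e-04,  1.97911505e-03, -9.99998036e-01]]), 'wrist_force': array([-0.18968029,  0.4567429 , -0.61945438]), 'moment': array([-0.00380768, -0.04751456, -0.02548016]), 'gripper_force': 0.0, 'gripper_width': 1.002375467830092}
```

View pics/scene0.png

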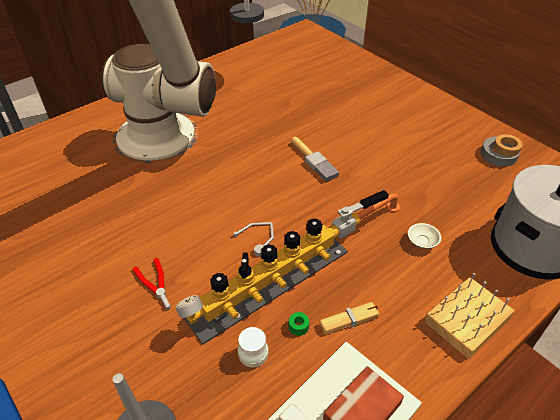

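View pics/top0.png

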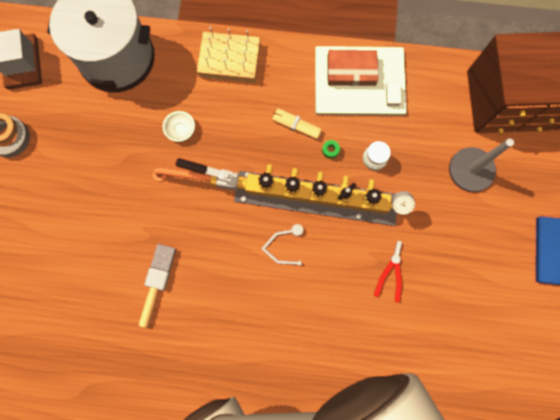

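The winged tap is second from the gauge: about (347,190) in top and (245,265) in scene. The supply lever is at about (192,165) in top. I'll zoom in to get the pose.

```bash
python3 - <<'E'
import cv2,pickle,numpy as np
d=pickle.load(open("c0.pkl","rb"))
t=d["top"]["pixels"][150:230,150:420]; s=d["scene"]["pixels"][180:345,175:405]
I=np.zeros((600,800,3),np.uint8)
a=cv2.resize(t,None,fx=2.96,fy=2.96,interpolation=cv2.INTER_CUBIC); I[:a.shape[0],:a.shape[1]]=a
b=cv2.resize(s,None,fx=2.15,fy=2.15,interpolation=cv2.INTER_CUBIC); I[240:240+b.shape[0],:b.shape[1]]=b
cv2.imwrite("pics/z.png",I[...,::-1])
E
```

```text
(no output)
```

View pics/z.png

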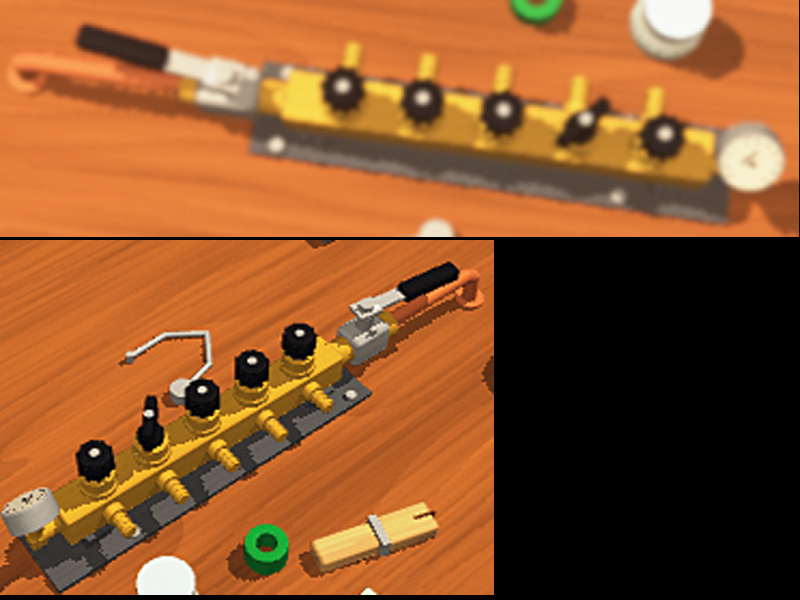

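```bash
cat > h.py <<'E'
import numpy as np,pickle
from scipy.optimize import least_squares
def proj(c,X):
    p=c["R"]@np.asarray(X,float)+c["t"]; q=c["camera_matrix"]@p; return q[:2]/q[2]
def unproj(c,uv,z):
    d=c["R"].T@np.linalg.inv(c["camera_matrix"])@np.array([*uv,1.]); o=-c["R"].T@c["t"]
    return o+d*(z-o[2])/d[2]
E
python3 - <<'E'
from h import *
d=pickle.load(open("c0.pkl","rb")); T,S=d["top"],d["scene"]
tz=lambda u,v:(u/2.96+150-.33,v/2.96+150-.33)
sz=lambda u,v:(u/2.15+175-.27,(v-240)/2.15+180-.27)
ys=[.108,.054,0,-.108]
tp=[tz(*p) for p in [(343,87),(422,98),(503,110),(664,135)]]
sp=[sz(*p) for p in [(300,333),(252,360),(203,384),(97,447)]]
def w(q,y,x=0,z=.105): c,s=np.cos(q[2]),np.sin(q[2]); return [q[0]+c*x-s*y,q[1]+s*x+c*y,z]
def f(q): return np.concatenate([proj(T,w(q,y))-p for y,p in zip(ys,tp)]+[proj(S,w(q,y))-p for y,p in zip(ys,sp)])
r=least_squares(f,[.6,-.1,0]); q=r.x; print(q,np.degrees(q[2])); print(r.fun.round(1))
print("wing",w(q,-.054),"pivot",w(q,.19,0,.083))
a,b=[unproj(T,tz(*p),.11) for p in [(565,142),(605,102)]]; print("wing ends",a,b,np.degrees(np.arctan2(*(b-a)[1::-1])))
a,b=[unproj(T,tz(*p),.088) for p in [(225,75),(80,38)]]; print("lever",a,b,np.degrees(np.arctan2(*(b-a)[1::-1])))
print("wing c pix top",(np.array(proj(T,w(q,-.054,0,.113)))-149.67)*2.96)
E
```

```text
[ 0.55821955 -0.06654877 -0.04726969] -2.708353580217013
[-0.8 -0.8 -0.4 -0.3 -0.6 -0.1 -0.4 -0.1 -0.1 -1.1  0.  -0.9 -0.6  1.4
 -1.6  1. ]
wing [np.float64(0.5556679359567598), np.float64(-0.12048845036393904), 0.105] pivot [np.float64(0.5671974449002904), np.float64(0.12323900074389382), 0.083]
wing ends [ 0.53985768 -0.11004464  0.11      ] [ 0.56977271 -0.13397346  0.11      ] -38.65607167638923
lever [0.56558304 0.12113852 0.088     ] [0.58040409 0.22286281 0.088     ] 81.71043505673352
wing c pix top [583.4672323  119.40782055]
```

```bash
cat >> h.py <<'E'
from scipy.spatial.transform import Rotation as Ro
def Rdown(psi):  # tool pointing down, tool y at heading psi (deg)
    a=np.radians(psi); y=np.array([np.cos(a),np.sin(a),0]); z=np.array([0,0,-1.]); return np.c_[np.cross(y,z),y,z]
def delta(s,pos,psi,R=None):
    R=np.array(s["ee_rot"]) if R is None else R
    print("shift mm",(R.T@(np.array(pos)-s["tcp_pos"])*1000).round(1),"rotvec",Ro.from_matrix(R.T@Rdown(psi)).as_rotvec().round(4))
E
python3 - <<'E'
from h import *; from station import r
s=r.sense(); R0=Rdown(111.9)
p0=s["tcp_pos"]; p1=np.array([.5557,-.1205,.20])
for k in (1/3,2/3,1):
    R=Rdown(111.9+119.4*(k-1/3)); s["tcp_pos"]=p0+(p1-p0)*(k-1/3); delta(s,p0+(p1-p0)*k,111.9+119.4*k,R)
E
```

```text
shift mm [-156.8  101.8   10.8] rotvec [ 0.      0.     -0.6946]
shift mm [-185.6  -22.1   10.8] rotvec [ 0.      0.     -0.6946]
shift mm [-128.4 -135.8   10.8] rotvec [ 0.      0.     -0.6946]
```

>>> {"method": "servo_tool", "body": {"commands": [[[0.3,-32,20,2,0,0,-0.139],[0.7,-63,41,4,0,0,-0.278],[0.7,-94,61,6,0,0,-0.417],[0.7,-125,81,8,0,0,-0.556],[0.7,-157,102,11,0,0,-0.695]]]}}

```text
time_s: 0.6
tcp_pos: [0.3415, -0.4252, 0.2222]
ee_rot: [[-0.469, -0.883, -0.0], [-0.883, 0.469, 0.0], [-0.0, 0.001, -1.0]]
wrist_force: [0.6, -0.7, -0.2]
gripper_width: 0.635
gripper_force: 0.0
```

>>> {"method": "servo_tool", "body": {"commands": [[[0.7,-37,-4,2,0,0,-0.139],[0.7,-74,-9,4,0,0,-0.278],[0.7,-111,-13,6,0,0,-0.417],[0.7,-148,-18,8,0,0,-0.556],[0.7,-186,-22,11,0,0,-0.695]]]}}

```text
time_s: 1.1
tcp_pos: [0.449, -0.2716, 0.2113]
ee_rot: [[0.206, -0.979, -0.0], [-0.979, -0.206, 0.0], [-0.0, 0.0, -1.0]]
wrist_force: [0.2, -0.6, 0.0]
gripper_width: 0.311
gripper_force: 0.0
```

>>> {"method": "servo_tool", "body": {"commands": [[[0.7,-32,-34,2,0,0,-0.174],[0.7,-64,-68,4,0,0,-0.348],[0.7,-96,-102,6,0,0,-0.522],[0.7,-128,-136,11,0,0,-0.695],[0.7,-128,-136,11,0,0,-0.695]]]}}

```text
time_s: 1.6
tcp_pos: [0.5583, -0.1163, 0.1991]
ee_rot: [[0.788, -0.616, -0.001], [-0.616, -0.788, 0.0], [-0.001, 0.0, -1.0]]
wrist_force: [-0.1, -0.4, -0.8]
gripper_width: 0.297
gripper_force: 0.0
```

```bash
python3 - <<'E'
from h import *; from station import r; import cv2
c=r.capture("wrist"); pickle.dump(c,open("w1.pkl","wb")); s=r.sense()
print(s); delta(s,[.5557,-.1205,.20],231.3)
print(c["camera_matrix"],c["R"],c["t"])
cv2.imwrite("pics/w1.png",c["pixels"][...,::-1])
E
```

```text
{'time_s': 1.65, 'joints': array([ 4.34512826e+00,  1.82399071e+01, -1.04177005e+01, -1.99691136e-02,
       -6.14498440e+01,  4.76588705e+01]), 'joint_velocities': array([ -2.51311172,  -1.4115507 ,  -1.40206153,   0.15609852,
        -0.52772373, -10.9621915 ]), 'effort': array([  0.85809644, -34.26862478,  18.18846703,   3.96267995,
         0.16376328,   0.16950767]), 'tcp_pos': array([ 0.55689083, -0.11785594,  0.19932138]), 'ee_rot': array([[ 7.87949483e-01, -6.15736979e-01, -1.89316238e-03],
       [-6.15737831e-01, -7.87951075e-01,  1.63180829e-04],
       [-1.59219581e-03,  1.03711345e-03, -9.99998195e-01]]), 'wrist_force': array([ 0.26226961, -0.42483843,  0.47236045]), 'moment': array([-0.06903018,  0.12853516,  0.01633715]), 'gripper_force': 0.0, 'gripper_width': 0.297383824199581}
shift mm [ 0.7  2.8 -0.7] rotvec [0.001  0.0016 0.0121]
[[325.1922621    0.         281.35156655]
 [  0.         325.1922621  209.8610369 ]
 [  0.           0.           1.        ]] [[-6.15761111e-01 -7.87932608e-01  6.78246253e-04]
 [-7.59892026e-01  5.94074845e-01  2.63892379e-01]
 [-2.08332340e-01  1.61979271e-01 -9.64551892e-01]] [0.25234412 0.46968438 0.49185703]
```

View pics/w1.png

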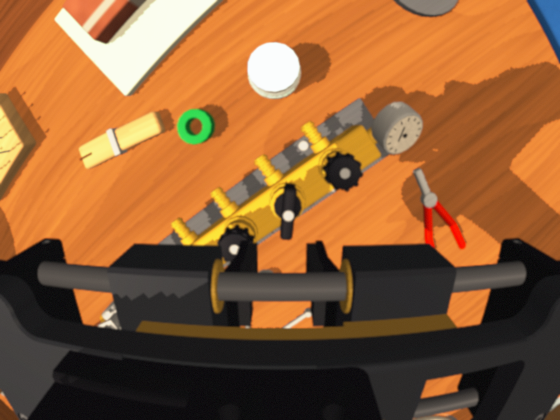

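```bash
cat >> h.py <<'E'
def unfish(c,uv,z):
    K=c["camera_matrix"]; x=(uv[0]-K[0,2])/K[0,0]; y=(uv[1]-K[1,2])/K[1,1]; t=np.hypot(x,y)
    d=c["R"].T@np.array([x/t*np.sin(t),y/t*np.sin(t),np.cos(t)]); o=-c["R"].T@c["t"]
    return o+d*(z-o[2])/d[2]
E
python3 - <<'E'
from h import *; import cv2
c=pickle.load(open("w1.pkl","rb"))
a=unfish(c,(344.5,173),.105);b=unfish(c,(237,243.5),.105); print(a,b,(a+b)/2,np.linalg.norm(a-b))
for z in (.105,.114): print(unfish(c,(288,216),z))
for p in [(291,186),(287,238)]: print(unfish(c,p,.113))
im=c["pixels"][150:265,190:390]; cv2.imwrite("pics/w1c.png",cv2.resize(im,None,fx=4,fy=4,interpolation=cv2.INTER_CUBIC)[...,::-1])
E
```

```text
[ 0.55500627 -0.17519458  0.105     ] [ 0.56164747 -0.0728108   0.105     ] [ 0.55832687 -0.12400269  0.105     ] 0.10259895043833621
[ 0.55461661 -0.11971062  0.105     ]
[ 0.55682332 -0.12118396  0.114     ]
[ 0.57357764 -0.13698733  0.113     ]
[ 0.54294484 -0.1095173   0.113     ]
```

View pics/w1c.png

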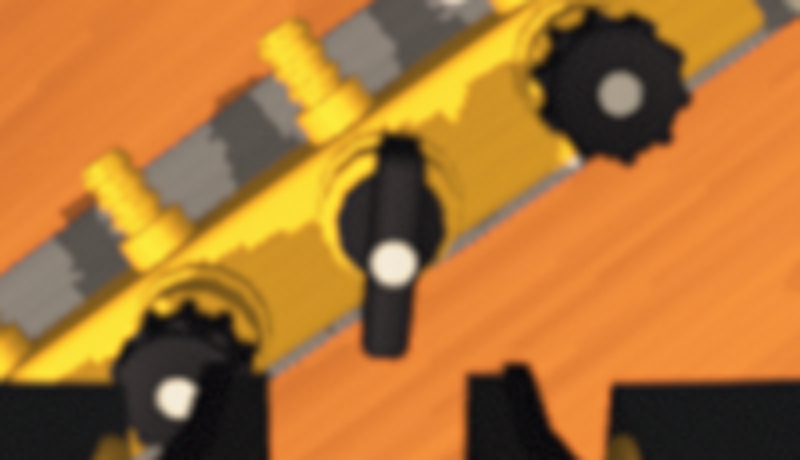

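The wing runs nearly vertically in the wrist view, from about (290,187) to (286,238) with its cap at (288,216). I'll refine the estimate and descend.

```bash
python3 - <<'E'
from h import *; from station import r
c=pickle.load(open("w1.pkl","rb"))
a=unfish(c,(345,173.2),.105);b=unfish(c,(234.5,249.2),.105); print(a,b,(a+b)/2,np.linalg.norm(a-b))
e,f=[unfish(c,p,.113) for p in [(289.6,186.5),(286.5,238.5)]]; print((e+f)/2,np.linalg.norm(e-f),np.degrees(np.arctan2(*(e-f)[1::-1])))
print(unfish(c,(288.4,215.8),.114))
delta(r.sense(),[.5568,-.1213,.125],230)
E
```

```text
[ 0.55464046 -0.17541805  0.105     ] [ 0.55909487 -0.06789103  0.105     ] [ 0.55686766 -0.12165454  0.105     ] 0.10761924734833621
[ 0.55838697 -0.12244609  0.113     ] 0.04114068655014373 -40.974452204983244
[ 0.55676157 -0.12151917  0.114     ]
shift mm [ 2.2  2.7 74.3] rotvec [0.0011 0.0016 0.0348]
```

>>> {"method": "servo_tool", "body": {"commands": [[[0.7,1,1,20,0,0,0.02],[0.7,2,3,40,0,0,0.03],[0.7,2,3,60,0,0,0.03],[0.7,2,3,70,0,0,0.03],[0.7,2,3,70,0,0,0.03]]]}}

```text
time_s: 2.15
tcp_pos: [0.5543, -0.1244, 0.129]
ee_rot: [[0.761, -0.648, -0.004], [-0.648, -0.761, -0.0], [-0.003, 0.003, -1.0]]
wrist_force: [0.2, 0.0, 0.3]
gripper_width: 0.302
gripper_force: 0.0
```

```bash
python3 - <<'E'
from h import *; from station import r; import cv2
c=r.capture("wrist"); s=r.sense(); print(s["tcp_pos"],s["wrist_force"],s["gripper_width"]); delta(s,[.5568,-.1215,.101],229.5)
im=c["pixels"][150:350,180:420]; cv2.imwrite("pics/w2.png",cv2.resize(im,None,fx=3,fy=3,interpolation=cv2.INTER_CUBIC)[...,::-1])
E
```

```text
[ 0.55537465 -0.12435687  0.13031722] [ 0.07762328 -0.2591607   0.63486166] 0.3000027666783091
shift mm [-0.7 -3.1 29.3] rotvec [0.001  0.0006 0.0021]
```

View pics/w2.png

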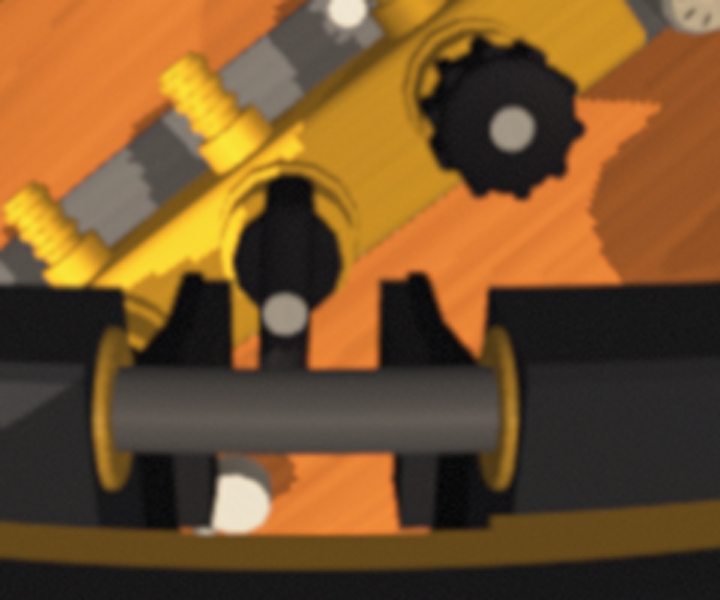

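The wing at crop x≈287 lies 19 px (about 3 mm) left of the middle of the finger gap, which agrees with the computed shift. I'll centre, then descend.

>>> {"method": "servo_tool", "body": {"commands": [[[0.7,-0.5,-3,0,0,0,0],[0.7,-0.5,-3,5,0,0,0],[0.7,-0.5,-3,10,0,0,0],[0.7,-0.5,-3,15,0,0,0],[0.7,-0.5,-3,15,0,0,0]]]}}

```text
time_s: 2.7
tcp_pos: [0.5566, -0.1213, 0.1146]
ee_rot: [[0.762, -0.647, -0.002], [-0.647, -0.762, 0.0], [-0.001, 0.001, -1.0]]
wrist_force: [-0.2, -1.2, -0.6]
gripper_width: 0.3
gripper_force: 0.0
```

```bash
python3 - <<'E'
from h import *; from station import r
s=r.sense(); print(s["tcp_pos"],s["wrist_force"],s["moment"],s["joint_velocities"].round(1)); delta(s,[.5568,-.1215,.101],229.5)
E
```

```text
[ 0.5565674  -0.12127335  0.1146384 ] [-0.23770546 -1.21800955 -0.61773727] [-0.06866255  0.14771859  0.00824744] [ 0.  -0.4  0.6  0.3 -0.4 -0.1]
shift mm [ 0.3  0.  13.6] rotvec [0.0011 0.0015 0.0029]
```

>>> {"method": "servo_tool", "body": {"commands": [[[0.7,0,0,5,0,0,0],[0.7,0,0,10,0,0,0],[0.7,0,0,13,0,0,0],[0.7,0,0,13,0,0,0],[0.85,0,0,13,0,0,0]]]}}

```text
time_s: 3.2
tcp_pos: [0.5573, -0.1214, 0.1025]
ee_rot: [[0.762, -0.647, -0.0], [-0.647, -0.762, -0.0], [0.0, 0.0, -1.0]]
wrist_force: [0.6, 0.7, -0.8]
gripper_width: 0.262
gripper_force: 0.0
```

>>> {"method": "servo_tool", "body": {"commands": [[[1,0,0,0,0,0,0],[1,0,0,0,0,0,0],[1,0,0,0,0,0,0],[1,0,0,0,0,0,0],[1,0,0,0,0,0,0]]]}}

```text
time_s: 3.7
tcp_pos: [0.557, -0.1216, 0.1028]
ee_rot: [[0.762, -0.647, -0.0], [-0.647, -0.762, -0.0], [-0.0, 0.001, -1.0]]
wrist_force: [-1.2, -2.4, 1.8]
gripper_width: 0.111
gripper_force: 29.9
```

```bash
python3 - <<'E'
from h import *; from station import r
s=r.sense(); print(s["tcp_pos"],s["wrist_force"],s["moment"],s["gripper_width"],s["gripper_force"],s["effort"][5]); delta(s,[.5568,-.1215,.101],229.5)
E
```

```text
[ 0.55699792 -0.12163569  0.10277636] [-1.18500083 -2.35753081  1.84226351] [-0.6808332   0.56015509  0.00876121] 0.11132330688266183 29.868747889995575 -0.020937002263963223
shift mm [-0.2  0.   1.8] rotvec [0.0005 0.     0.0031]
```

>>> {"method": "servo_tool", "body": {"commands": [[[1,0,0,0,0,0,0.04],[1,0,0,0,0,0,0.08],[1,0,0,0,0,0,0.12],[1,0,0,0,0,0,0.16],[1,0,0,0,0,0,0.18]]]}}

```text
time_s: 4.2
tcp_pos: [0.5571, -0.1216, 0.1028]
ee_rot: [[0.634, -0.774, -0.0], [-0.774, -0.634, -0.0], [0.0, 0.0, -1.0]]
wrist_force: [-2.3, -1.7, 2.1]
gripper_width: 0.113
gripper_force: 29.9
```

```bash
cat > m.py <<'E'
from h import *; from station import r
s=r.sense(); R=s["ee_rot"]; print(s["time_s"],s["tcp_pos"].round(4),"psi",np.degrees(np.arctan2(R[1,1],R[0,1])).round(2)%360,"F",s["wrist_force"].round(1),"M",s["moment"].round(3),s["gripper_width"].round(3),"J6",s["joints"][5].round(2),s["effort"][5].round(3))
E
python3 m.py
```

```text
Traceback (most recent call last):
  File "m.py", line 2, in <module>
    s=r.sense(); R=s["ee_rot"]; print(s["time_s"],s["tcp_pos"].round(4),"psi",np.degrees(np.arctan2(R[1,1],R[0,1])).round(2)%360,"F",s["wrist_force"].round(1),"M",s["moment"].round(3),s["gripper_width"].round(3),"J6",s["joints"][5].round(2),s["effort"][5].round(3))
                                                                                                                                                                                        ^^^^^^^^^^^^^^^^^^^^^^^^
AttributeError: 'float' object has no attribute 'round'
```

```bash
sed -i 's/s\["gripper_width"\].round(3)/round(s["gripper_width"],3)/' m.py; python3 m.py
```

```text
4.2 [ 0.5571 -0.1216  0.1028] psi 219.32 F [-2.3 -1.7  2.1] M [-0.704  0.636  0.089] 0.113 J6 35.33 -0.024
```

>>> {"method": "servo_tool", "body": {"commands": [[[1,0,0,0,0,0,0.03],[1,0,0,0,0,0,0.06],[1,0,0,0,0,0,0.08],[1,0,0,0,0,0,0.1],[1,0,0,0,0,0,0.1]]]}}

```text
time_s: 4.7
tcp_pos: [0.5571, -0.1215, 0.1028]
ee_rot: [[0.553, -0.833, -0.0], [-0.833, -0.553, -0.0], [0.0, 0.0, -1.0]]
wrist_force: [-3.2, -4.1, 3.2]
gripper_width: 0.108
gripper_force: 29.9
```

```bash
python3 m.py
```

```text
4.7 [ 0.5571 -0.1215  0.1028] psi 213.61 F [-3.2 -4.1  3.2] M [-0.86   0.85   0.047] 0.108 J6 29.62 -0.067
```

>>> {"method": "servo_tool", "body": {"commands": [[[1,0,0,0,0,0,0.03],[1,0,0,0,0,0,0.06],[1,0,0,0,0,0,0.08],[1,0,0,0,0,0,0.1],[1,0,0,0,0,0,0.1]]]}}

```text
time_s: 5.2
tcp_pos: [0.5572, -0.1215, 0.1027]
ee_rot: [[0.467, -0.884, -0.0], [-0.884, -0.467, -0.0], [0.0, 0.0, -1.0]]
wrist_force: [-3.0, -3.3, 5.3]
gripper_width: 0.115
gripper_force: 29.9
```

```bash
python3 m.py
```

```text
5.2 [ 0.5572 -0.1215  0.1027] psi 207.83 F [-3.  -3.3  5.3] M [-1.044  1.008  0.003] 0.115 J6 23.84 -0.067
```

```bash
cat > m.py <<'E'
from h import *; from station import r
L=[]
for i in range(5):
    s=r.sense(); L.append([*s["wrist_force"],*s["moment"],s["effort"][5]]); 
    if i<4: r.capture("wrist")
L=np.array(L); R=s["ee_rot"]
print(s["time_s"],s["tcp_pos"].round(4),"psi",np.degrees(np.arctan2(R[1,1],R[0,1])).round(2)%360,"F,M,e6",L.mean(0).round(3),"Mz",L[:,5].round(3),"w",round(s["gripper_width"],3))
E
python3 m.py
```

```text
5.4 [ 0.5572 -0.1215  0.1027] psi 207.84 F,M,e6 [-2.949 -3.002  4.99  -1.065  0.953  0.013 -0.018] Mz [ 0.003 -0.019  0.01   0.013  0.055] w 0.115
```

>>> {"method": "servo_tool", "body": {"commands": [[[1,0,0,0,0,0,0.02],[1,0,0,0,0,0,0.04],[1,0,0,0,0,0,0.06],[1,0,0,0,0,0,0.08],[1,0,0,0,0,0,0.1]]]}}

```text
time_s: 5.9
tcp_pos: [0.5572, -0.1214, 0.1028]
ee_rot: [[0.376, -0.927, 0.0], [-0.927, -0.376, -0.0], [0.0, 0.0, -1.0]]
wrist_force: [-2.8, -3.4, 4.0]
gripper_width: 0.109
gripper_force: 29.9
```

```bash
python3 m.py
```

```text
6.1 [ 0.5572 -0.1215  0.1028] psi 202.11 F,M,e6 [-2.998 -3.44   4.621 -1.038  0.921  0.017 -0.026] Mz [ 0.106  0.054  0.004 -0.066 -0.011] w 0.114
```

>>> {"method": "servo_tool", "body": {"commands": [[[1,0,0,0,0,0,0.02],[1,0,0,0,0,0,0.04],[1,0,0,0,0,0,0.06],[1,0,0,0,0,0,0.08],[1,0,0,0,0,0,0.1]]]}}

```text
time_s: 6.6
tcp_pos: [0.5573, -0.1214, 0.1027]
ee_rot: [[0.282, -0.96, 0.0], [-0.96, -0.282, -0.0], [0.0, -0.0, -1.0]]
wrist_force: [-1.9, -3.4, 4.8]
gripper_width: 0.109
gripper_force: 29.9
```

```bash
python3 m.py
```

```text
6.8 [ 0.5573 -0.1214  0.1028] psi 196.39 F,M,e6 [-2.44  -3.214  5.089 -0.978  0.893  0.035 -0.026] Mz [0.102 0.05  0.007 0.001 0.015] w 0.113
```

>>> {"method": "servo_tool", "body": {"commands": [[[1,0,0,0,0,0,0.02],[1,0,0,0,0,0,0.04],[1,0,0,0,0,0,0.06],[1,0,0,0,0,0,0.08],[1,0,0,0,0,0,0.1]]]}}

```text
time_s: 7.3
tcp_pos: [0.5573, -0.1214, 0.1027]
ee_rot: [[0.184, -0.983, 0.0], [-0.983, -0.184, -0.0], [0.0, -0.0, -1.0]]
wrist_force: [-2.4, -3.5, 5.2]
gripper_width: 0.113
gripper_force: 29.9
```

```bash
python3 m.py
```

```text
7.5 [ 0.5573 -0.1214  0.1027] psi 190.65 F,M,e6 [-1.933 -2.92   5.386 -1.007  0.85   0.068 -0.026] Mz [0.173 0.058 0.005 0.015 0.089] w 0.111
```

>>> {"method": "servo_tool", "body": {"commands": [[[1,0,0,0,0,0,0.01],[1,0,0,0,0,0,0.02],[1,0,0,0,0,0,0.03],[1,0,0,0,0,0,0.04],[1,0,0,0,0,0,0.06]]]}}

```text
time_s: 8.0
tcp_pos: [0.5574, -0.1214, 0.1028]
ee_rot: [[0.125, -0.992, 0.0], [-0.992, -0.125, -0.0], [0.0, -0.0, -1.0]]
wrist_force: [-2.0, -3.1, 5.7]
gripper_width: 0.117
gripper_force: 29.9
```

```bash
python3 m.py
```

```text
8.2 [ 0.5574 -0.1214  0.1028] psi 187.22 F,M,e6 [-2.292 -3.042  5.107 -0.966  0.848  0.049 -0.021] Mz [0.062 0.037 0.069 0.068 0.009] w 0.111
```

Not seated yet after 0.74 rad.

>>> {"method": "servo_tool", "body": {"commands": [[[1,0,0,0,0,0,0.02],[1,0,0,0,0,0,0.04],[1,0,0,0,0,0,0.05],[1,0,0,0,0,0,0.06],[1,0,0,0,0,0,0.08]]]}}

```text
time_s: 8.7
tcp_pos: [0.5574, -0.1214, 0.1028]
ee_rot: [[0.046, -0.999, 0.0], [-0.999, -0.046, -0.0], [0.0, -0.0, -1.0]]
wrist_force: [-2.6, -3.3, 5.4]
gripper_width: 0.116
gripper_force: 29.9
```

```bash
python3 m.py
```

```text
8.9 [ 0.5574 -0.1214  0.1028] psi 182.64 F,M,e6 [-2.427 -3.356  5.283 -1.003  0.785  0.036 -0.023] Mz [ 0.097  0.108 -0.013  0.008 -0.022] w 0.111
```

>>> {"method": "servo_tool", "body": {"commands": [[[1,0,0,0,0,0,0.02],[1,0,0,0,0,0,0.04],[1,0,0,0,0,0,0.05],[1,0,0,0,0,0,0.06],[1,0,0,0,0,0,0.08]]]}}

```text
time_s: 9.4
tcp_pos: [0.5575, -0.1214, 0.1028]
ee_rot: [[-0.034, -0.999, 0.001], [-0.999, 0.034, -0.0], [0.0, -0.001, -1.0]]
wrist_force: [-2.0, -3.2, 4.9]
gripper_width: 0.109
gripper_force: 30.0
```

```bash
python3 m.py
```

```text
9.6 [ 0.5575 -0.1214  0.1028] psi 178.07 F,M,e6 [-1.906 -3.364  5.073 -1.03   0.753  0.1   -0.101] Mz [0.126 0.147 0.062 0.118 0.048] w 0.117
```

>>> {"method": "servo_tool", "body": {"commands": [[[1,0,0,0,0,0,0.01],[1,0,0,0,0,0,0.02],[1,0,0,0,0,0,0.03],[1,0,0,0,0,0,0.04],[1,0,0,0,0,0,0.04]]]}}

```text
time_s: 10.1
tcp_pos: [0.5575, -0.1214, 0.1027]
ee_rot: [[-0.073, -0.997, 0.001], [-0.997, 0.073, -0.0], [0.0, -0.001, -1.0]]
wrist_force: [-2.1, -2.6, 4.8]
gripper_width: 0.108
gripper_force: 30.0
```

```bash
python3 m.py
```

```text
10.3 [ 0.5575 -0.1214  0.1028] psi 175.8 F,M,e6 [-2.16  -3.238  5.195 -1.031  0.718  0.184 -0.185] Mz [0.179 0.174 0.158 0.207 0.202] w 0.111
```

>>> {"method": "servo_tool", "body": {"commands": [[[1,0,0,0,0,0,0.01],[1,0,0,0,0,0,0.02],[1,0,0,0,0,0,0.03],[1,0,0,0,0,0,0.04],[1,0,0,0,0,0,0.05]]]}}

```text
time_s: 10.8
tcp_pos: [0.5576, -0.1214, 0.1028]
ee_rot: [[-0.123, -0.992, 0.001], [-0.992, 0.123, -0.0], [0.0, -0.001, -1.0]]
wrist_force: [-1.6, -3.9, 5.2]
gripper_width: 0.11
gripper_force: 30.1
```

```bash
python3 m.py
```

```text
11.0 [ 0.5576 -0.1214  0.1027] psi 172.95 F,M,e6 [-1.821 -3.681  5.04  -1.092  0.636  0.272 -0.272] Mz [0.272 0.234 0.306 0.276 0.272] w 0.116
```

>>> {"method": "servo_tool", "body": {"commands": [[[1,0,0,0,0,0,0.01],[1,0,0,0,0,0,0.02],[1,0,0,0,0,0,0.03],[1,0,0,0,0,0,0.035],[1,0,0,0,0,0,0.035]]]}}

```text
time_s: 11.5
tcp_pos: [0.5576, -0.1214, 0.1028]
ee_rot: [[-0.157, -0.988, 0.001], [-0.988, 0.157, -0.0], [0.0, -0.001, -1.0]]
wrist_force: [-2.1, -3.4, 5.4]
gripper_width: 0.113
gripper_force: 30.1
```

```bash
python3 m.py
```

```text
11.7 [ 0.5576 -0.1213  0.1027] psi 170.95 F,M,e6 [-2.217 -3.51   5.254 -1.067  0.585  0.333 -0.338] Mz [0.294 0.373 0.296 0.33  0.37 ] w 0.114
```

Finger-tight at 0.335 N m. I'll hold it, then let go and lift.

>>> {"method": "servo_tool", "body": {"commands": [[[1,0,0,0,0,0,0],[1,0,0,0,0,0,0],[1,0,0,0,0,0,0],[1,0,0,0,0,0,0],[1,0,0,0,0,0,0]]]}}

```text
time_s: 12.2
tcp_pos: [0.5576, -0.1214, 0.1028]
ee_rot: [[-0.157, -0.988, 0.001], [-0.988, 0.157, -0.0], [0.0, -0.001, -1.0]]
wrist_force: [-2.0, -3.9, 4.8]
gripper_width: 0.113
gripper_force: 30.1
```

>>> {"method": "servo_tool", "body": {"commands": [[[0.7,0,0,0,0,0,0],[0.7,0,0,0,0,0,0],[0.7,0,0,0,0,0,0],[0.7,0,0,0,0,0,0],[0.7,0,0,0,0,0,0]]]}}

```text
time_s: 12.7
tcp_pos: [0.5573, -0.1211, 0.1023]
ee_rot: [[-0.158, -0.988, -0.0], [-0.988, 0.158, 0.0], [-0.0, 0.0, -1.0]]
wrist_force: [-0.2, 0.4, 0.1]
gripper_width: 0.293
gripper_force: 0.0
```

```bash
python3 m.py
```

```text
12.9 [ 0.5572 -0.1213  0.1025] psi 170.94 F,M,e6 [ 0.341  0.239  0.038  0.024  0.095  0.01  -0.001] Mz [-0.013  0.021 -0.004 -0.011  0.058] w 0.297
```

>>> {"method": "servo_tool", "body": {"commands": [[[0.7,0,0,-10,0,0,0],[0.7,0,0,-30,0,0,0],[0.7,0,0,-60,0,0,0],[0.7,0,0,-80,0,0,0],[0.6,0,0,-80,0,0,0]]]}}

```text
time_s: 13.4
tcp_pos: [0.5594, -0.1215, 0.1869]
ee_rot: [[-0.157, -0.988, 0.008], [-0.988, 0.157, -0.001], [-0.001, -0.008, -1.0]]
wrist_force: [0.1, -1.5, 0.1]
gripper_width: 0.335
gripper_force: 0.0
```

```bash
python3 - <<'E'
from h import *; from station import r
s=r.sense(); print(s["tcp_pos"]); delta(s,[.5785,.1937,.18],171.7)
E
```

```text
[ 0.55943552 -0.12153959  0.18685487]
shift mm [-314.3   30.7    6.8] rotvec [-0.0083  0.0007 -0.0126]
```

>>> {"method": "servo_tool", "body": {"commands": [[[0.5,-35,3,0,0,0,0],[0.5,-75,7,0,0,0,0],[0.5,-115,12,0,0,0,0],[0.5,-155,15,0,0,0,0],[0.5,-195,19,0,0,0,0]]]}}

```text
time_s: 13.9
tcp_pos: [0.5686, 0.0757, 0.1821]
ee_rot: [[-0.158, -0.987, -0.001], [-0.987, 0.158, -0.0], [0.0, 0.001, -1.0]]
wrist_force: [1.5, 0.2, 0.8]
gripper_width: 0.5
gripper_force: 0.0
```

>>> {"method": "servo_tool", "body": {"commands": [[[0.5,-40,4,0,0,0,0],[0.5,-75,8,0,0,0,0],[0.5,-105,11,0,0,0,0],[0.5,-118,12,0,0,0,0],[0.5,-118,12,0,0,0,0]]]}}

```text
time_s: 14.4
tcp_pos: [0.5755, 0.1939, 0.1818]
ee_rot: [[-0.155, -0.988, -0.001], [-0.988, 0.155, -0.0], [0.001, 0.001, -1.0]]
wrist_force: [0.2, -0.5, -0.2]
gripper_width: 0.499
gripper_force: 0.0
```

```bash
python3 - <<'E'
from h import *; from station import r; import cv2
for i in range(3): r.capture("wrist")
c=r.capture("wrist"); pickle.dump(c,open("w3.pkl","wb")); s=r.sense(); print(s["tcp_pos"],s["gripper_width"]); delta(s,[.5785,.1937,.18],171.7)
cv2.imwrite("pics/w3.png",c["pixels"][...,::-1])
E
```

```text
[0.5756421  0.19135934 0.18244354] 0.49746591080892183
shift mm [-2.8 -2.5  2.4] rotvec [ 0.0006 -0.0004 -0.0145]
```

View pics/w3.png

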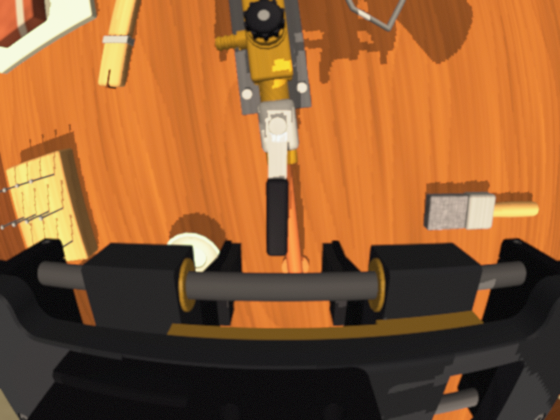

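The sleeve runs from (277,180) to (277,253), with the pivot nut at (277,125). The dish at (195,250) is low and clear of the fingers.

```bash
python3 - <<'E'
from h import *; from station import r
c=pickle.load(open("w3.pkl","rb"))
P=[unfish(c,p,z) for p,z in [((277.5,125),.095),((277.5,180),.09),((277,253.5),.09)]]
for p in P: print(p)
d=P[2]-P[1]; print(np.linalg.norm(d),np.degrees(np.arctan2(d[1],d[0]))); m=(P[1]+P[2])/2; print(m)
delta(r.sense(),[m[0],m[1],.0780],np.degrees(np.arctan2(d[1],d[0]))+90)
E
```

```text
[0.56669594 0.12201239 0.095     ]
[0.57341284 0.16311633 0.09      ]
[0.58352341 0.2224306  0.09      ]
0.060169815096906665 80.32647375772179
[0.57846813 0.19277346 0.09      ]
shift mm [ -1.9  -2.6 104.4] rotvec [ 0.0006 -0.0005  0.0094]
```

>>> {"method": "servo_tool", "body": {"commands": [[[0.5,-3,-2.5,15,0,0,0],[0.5,-3,-2.5,40,0,0,0],[0.5,-3,-2.5,70,0,0,0],[0.5,-3,-2.5,95,0,0,0],[0.5,-3,-2.5,104,0,0,0]]]}}

```text
time_s: 15.1
tcp_pos: [0.5769, 0.1934, 0.0747]
ee_rot: [[-0.159, -0.987, -0.006], [-0.987, 0.159, -0.003], [0.004, 0.005, -1.0]]
wrist_force: [-0.9, -0.2, -0.5]
gripper_width: 0.499
gripper_force: 0.0
```

>>> {"method": "servo_tool", "body": {"commands": [[[0.5,0,0,0,0,0,0],[1,0,0,0,0,0,0],[1,0,0,0,0,0,0],[1,0,0,0,0,0,0],[1,0,0,0,0,0,0]]]}}

```text
time_s: 15.6
tcp_pos: [0.5792, 0.1955, 0.0795]
ee_rot: [[-0.157, -0.988, 0.002], [-0.988, 0.157, 0.001], [-0.001, -0.001, -1.0]]
wrist_force: [1.1, -0.2, 0.1]
gripper_width: 0.222
gripper_force: 1.7
```

```bash
python3 m.py
```

```text
15.8 [0.5794 0.1955 0.0795] psi 170.97 F,M,e6 [ 0.083  0.214  2.054  0.007 -0.037 -0.044  0.029] Mz [-0.1   -0.007 -0.012 -0.042 -0.059] w 0.206
```

>>> {"method": "servo_tool", "body": {"commands": [[[1,0.35,-7.2,0,0,0,0.098],[1,1.4,-14.4,0,0,0,0.196],[1,3.2,-21.4,0,0,0,0.293],[1,5.6,-28.2,0,0,0,0.391],[1,8.7,-34.7,0,0,0,0.489]]]}}

```text
time_s: 16.3
tcp_pos: [0.6124, 0.1814, 0.0795]
ee_rot: [[-0.605, -0.796, 0.002], [-0.796, 0.605, 0.0], [-0.001, -0.001, -1.0]]
wrist_force: [-0.7, 0.2, 3.6]
gripper_width: 0.204
gripper_force: 30.0
```

```bash
python3 m.py
```

```text
16.5 [0.6126 0.1814 0.0795] psi 143.04 F,M,e6 [ 1.102 -0.303  4.418 -0.118 -0.168 -0.07   0.062] Mz [ 0.156 -0.089 -0.154 -0.144 -0.12 ] w 0.206
```

Force is low and it's tracking well.

>>> {"method": "servo_tool", "body": {"commands": [[[1,0.35,-7.2,0,0,0,0.098],[1,1.4,-14.4,0,0,0,0.196],[1,3.2,-21.4,0,0,0,0.293],[1,5.6,-28.2,0,0,0,0.391],[1,8.7,-34.7,0,0,0,0.489]]]}}

```text
time_s: 17.0
tcp_pos: [0.6351, 0.1537, 0.0795]
ee_rot: [[-0.907, -0.421, 0.003], [-0.421, 0.907, 0.0], [-0.003, -0.001, -1.0]]
wrist_force: [0.9, -0.5, 3.5]
gripper_width: 0.205
gripper_force: 30.0
```

>>> {"method": "servo_tool", "body": {"commands": [[[1,0.2,-6,0,0,0,0.08],[1,1,-11.8,0,0,0,0.16],[1,2.1,-17.6,0,0,0,0.24],[1,3.8,-23.4,0,0,0,0.32],[1,5.8,-28.8,0,0,0,0.4]]]}}

```text
time_s: 17.5
tcp_pos: [0.6421, 0.125, 0.0795]
ee_rot: [[-0.999, -0.036, 0.003], [-0.036, 0.999, 0.0], [-0.003, 0.0, -1.0]]
wrist_force: [1.8, -0.2, 4.1]
gripper_width: 0.206
gripper_force: 30.0
```

```bash
python3 m.py
```

```text
17.7 [0.6421 0.1246 0.0795] psi 92.16 F,M,e6 [ 3.184 -2.168  4.12  -0.694 -0.917  0.069 -0.058] Mz [ 0.226  0.011 -0.032  0.054  0.086] w 0.201
```

>>> {"method": "servo_tool", "body": {"commands": [[[1,0,-1.5,0,0,0,0.02],[1,0,-3,0,0,0,0.04],[1,0.1,-4.4,0,0,0,0.06],[1,0.2,-5.9,0,0,0,0.08],[1,0.2,-5.9,0,0,0,0.08]]]}}

```text
time_s: 18.2
tcp_pos: [0.6421, 0.1191, 0.0795]
ee_rot: [[-0.999, 0.042, 0.003], [0.042, 0.999, 0.0], [-0.003, 0.0, -1.0]]
wrist_force: [3.3, -2.1, 5.8]
gripper_width: 0.201
gripper_force: 30.0
```

```bash
python3 m.py
```

```text
18.4 [0.6421 0.1191 0.0795] psi 87.58 F,M,e6 [ 3.832 -2.291  4.914 -0.793 -1.085  0.226 -0.243] Mz [0.227 0.225 0.215 0.251 0.214] w 0.212
```

>>> {"method": "servo_tool", "body": {"commands": [[[1,0,-0.8,0,0,0,0.01],[1,0,-1.5,0,0,0,0.02],[1,0,-2.3,0,0,0,0.03],[1,0,-2.3,0,0,0,0.03],[1,0,-2.3,0,0,0,0.03]]]}}

```text
time_s: 18.9
tcp_pos: [0.6421, 0.1186, 0.0794]
ee_rot: [[-0.997, 0.071, 0.004], [0.071, 0.998, 0.002], [-0.003, 0.002, -1.0]]
wrist_force: [2.1, 3.1, 5.2]
gripper_width: 0.203
gripper_force: 30.4
```

```bash
python3 m.py
```

```text
19.1 [0.6421 0.1186 0.0795] psi 85.95 F,M,e6 [ 2.453  3.64   5.399  0.932 -0.691  0.659 -0.643] Mz [0.653 0.645 0.627 0.67  0.7  ] w 0.206
```

>>> {"method": "servo_tool", "body": {"commands": [[[1,0,-1,0,0,0,0],[1,0,-2,0,0,0,0],[1,0,-2,0,0,0,0],[1,0,-2,0,0,0,0],[1,0,-2,0,0,0,0]]]}}

```text
time_s: 19.6
tcp_pos: [0.6421, 0.1185, 0.0794]
ee_rot: [[-0.998, 0.07, 0.005], [0.07, 0.998, 0.004], [-0.004, 0.005, -1.0]]
wrist_force: [2.2, 9.2, 5.2]
gripper_width: 0.206
gripper_force: 30.4
```

```bash
python3 m.py
```

```text
19.8 [0.6421 0.1185 0.0795] psi 85.98 F,M,e6 [ 1.612  8.619  5.048  2.409 -0.42   0.631 -0.627] Mz [0.663 0.597 0.636 0.634 0.624] w 0.208
```

It's hard against its stop. Releasing and lifting.

>>> {"method": "servo_tool", "body": {"commands": [[[0.5,0,0,0,0,0,0],[0.5,0,0,0,0,0,0],[0.5,0,3,0,0,0,0],[0.5,0,3,0,0,0,0],[0.5,0,3,0,0,0,0]]]}}

```text
time_s: 20.3
tcp_pos: [0.6402, 0.1171, 0.0778]
ee_rot: [[-0.997, 0.075, -0.002], [0.075, 0.997, -0.001], [0.002, -0.001, -1.0]]
wrist_force: [-0.0, -0.1, 0.6]
gripper_width: 0.481
gripper_force: 0.0
```

>>> {"method": "servo_tool", "body": {"commands": [[[0.5,0,0,-15,0,0,0],[0.5,0,0,-45,0,0,0],[0.5,0,0,-85,0,0,0],[0.5,0,0,-125,0,0,0],[0.5,0,0,-140,0,0,0]]]}}

```text
time_s: 20.8
tcp_pos: [0.6426, 0.1175, 0.2236]
ee_rot: [[-0.997, 0.075, 0.007], [0.075, 0.997, 0.002], [-0.007, 0.002, -1.0]]
wrist_force: [-0.6, 1.1, 0.3]
gripper_width: 0.501
gripper_force: 0.0
```

```bash
python3 - <<'E'
from h import *; from station import r; import cv2
for i in range(3): r.capture("wrist")
c=r.capture("wrist"); t=r.capture("top"); s=r.sense(); print(s["time_s"],s["tcp_pos"],s["wrist_force"],s["gripper_width"])
pickle.dump(c,open("w4.pkl","wb"))
I=np.zeros((500,800,3),np.uint8); I[:420,:560]=c["pixels"]; I[:200,560:]=0; I[:200,560:]=t["pixels"][110:310,170:410]
cv2.imwrite("pics/w4.png",I[...,::-1])
E
```

```text
21.05 [0.639941   0.11715817 0.21669998] [ 1.53458208  0.5468951  -0.31002985] 0.4982336516128181
```

View pics/w4.png

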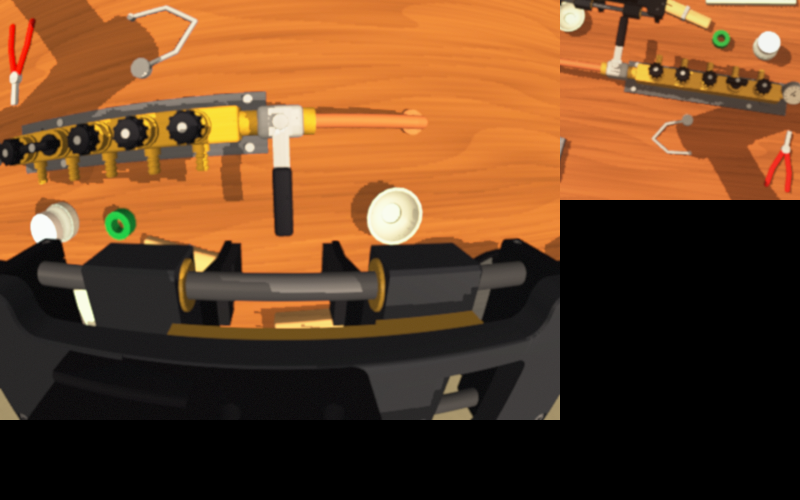

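The lever runs from (281,121) to (284,235), right across the pipe. The tap wing lies along the bar, the loose items haven't moved, and the gripper is clear.

```bash
python3 -c "
from station import r
print(r.finish_job())"
```

```text
the job is handed in; nothing more can be done
None
```

The winged tap is shut finger-tight at about 0.335 N m and released, the supply lever is against its stop right across the pipe, nothing else on the bench looks disturbed, and the job was handed in at about 21 s.

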